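Load a fresh milling blank into the mill's blank holder and hold it home

ROBOT

A 6-joint arm with a two-finger parallel gripper is mounted at the origin on a cart in front of the work surface, level with it; the furniture and walls round the work are solid. World frame = base frame: x ahead of the robot, y to its left, z up, the work surface at z = 0. Lengths are in mm, angles in degrees, forces in N, time in s.
With the tool pointing down it reaches from about 250 to 800 mm from the base axis. Payload 3.9 kg.
Tool frame: the origin (TCP) lies at the centre of the arm's flange, where the gripper is bolted on; the fingertips stand 173 mm ahead of it and the grasp point (between the pads) lies 155 mm ahead of it; z points along the fingers, y is the line along which they close (so a half turn about z gives the same grasp; the last joint's range is limited). The gripper opens to 85 mm and grips with 20 to 120 N. Pads are 22 mm wide; open, the fingers measure 114 mm over their backs; the gripper's body (76 mm by 85 mm) begins 54 mm behind the grasp point. The pads swing forward as they close: fully open they stand 13 mm farther back than shut.
Start: joints at [-69.442, 14.897, -7.913, 67.191, 0, 90], TCP at [184.349, -491.56, 404.704] pointing down, gripper open.
Joint ranges: [-159.42, 159.42], [-47.68, 98.78], [-73.54, 78.23], [-108.79, 121.32], [-90, 84.71], [-180, 180]. Speed limits (degrees/s): [147.25, 147.25, 180, 180, 180, 180].

INTERFACE

Orientations are given as a 3x3 rotation matrix whose columns are the frame's x, y, z axes.
In Python, from plant import state, snapshot, camera_model, manip gives the robot as it stands.
- The arm moves only by the tool servo_tool, never from a script. Its argument "motion" is a list of rows, each an object with "linear": the shift along the tool's x, y, z in units of 2 cm (1.0 is 2 cm), a list of three; "spin": the turn about the tool's z in units of 0.1 rad (1.0 is 0.1 rad); "gripper": the gripper's target within -1 to 1 (fully open at 1, half-way at 0, shut at -1). In form: [{"linear": [x, y, z], "spin": spin, "gripper": gripper}, ...]. A call has 1 to 20 rows; each row shifts and turns the commanded pose from where the row before left it, along the tool's axes as they then stand; what a row does not reach is not made up. A row lasts 1/8 s, in which the tool goes at most 62.5 mm and 10.7 degrees, less where a joint would pass 70% of its speed; a pose out of reach is approached as far as the arm can. A call with a number of a shift or a turn outside -1 to 1 is refused whole. A call with a gripper value outside its range is refused whole. The fingers move at their own pace and stop on an object; the grip force is fixed at half the most. Time passes only in rows, so rows that do not move let the fingers close. It gives the time, the measured TCP pose, the force, the opening and the grip force at its end, in the units of the state.
- state(): the state, without advancing time (a new reading comes with each control period).
- snapshot(name): name is "scene" or "side" or "wrist"; returns the picture (384x512x3 uint8, red, green, blue); there is no depth.
- camera_model(name): a dict with "camera_matrix" (3x3 intrinsics, pixels), "dist_coeffs" ([k1, k2, p1, p2, k3] as OpenCV has them; the pictures are not rectified), "view" (4x4, takes a point from world to camera coordinates); the wrist camera has in their place "T_tool_cam" (4x4, takes a point from camera to tool coordinates, whose origin is the TCP and whose axes are the flange's). Camera axes: x right, y down, z forward; pixel columns grow to the right and rows downward; lengths in mm; the calibration is good to about 2 mm. A picture is of the moment at which its call begins: read the wrist's pose just before it. camera_model takes no time and is no camera call.
- manip.finish_job(): hands the job in; it is judged then, once.
The state is a dict: "time": time; "joint_pos": joint angles; "joint_vel": joint speeds; "joint_torque": joint torques, N m; "tcp_pos": TCP position; "orientation": TCP orientation; "contact_force": force on the tool from outside, world axes, zero at the start; "wrist_torque": the same for the moment, N m; "grip_width": finger opening in mm; "grasp_force": force on a finger pad.
Only numpy, scipy, OpenCV 4.12 (cv2) and the standard library are available. Lean on these libraries where they do the work, as an engineer would, in place of code of your own. Each camera call takes 0.05 s, during which the arm holds its last target. There are 200 camera calls.

TASK

Load the fresh milling blank that lies on the tray of the mill's blank holder: first pull the sprung lock bolt out by its knob until it catches at its stop, then slide the blank along the tray and in under the holder's lips until it is fully home against the end stops, pushing back the sprung ejector. Finish while still pressing the blank home with the gripper, with a light steady push and no ramming, so that I can tighten the clamp screws; leave the bolt out and do not disturb the other things on the bench.

Things in the scene. Friction and masses are not known exactly. Their poses are not given: they have to be found in the camera images.
- seat (a point): The seat in the fixed aluminium blank holder: the point of the tray floor's top face (4 mm above the bench) where the blank's origin lies when it is home. x axis: loading direction, away from the robot (turned up to 0.2 rad from world x); y to the left of it; z up. The flat, slick-coated floor runs from x = -240 to 87 mm, y = -80 to 80 mm.
- mouth (a point): Middle of the holder's mouth, at floor level, 64 mm in front of the seat, in line with the lock bolt; axes as the seat's. Two side rails 19 mm tall, inner faces at y = -61.5 and 61.5 mm, run to the back; nearer the robot they flare to y = -68 and 68 mm over 26 mm. Steel lips (underside 19 mm above the floor, top 23, screw heads 28) start 27 mm beyond this point and reach 8 mm in from each rail.
- end_stops (a point): Middle between the two rigid end stops at the back of the holder, at floor level, 58 mm beyond the seat: the blank's leading edge rests on them when home. Each is 28 mm wide, centred 45 mm to either side. They stand under the back lip, which covers from 12 mm in front of this point to 29 mm behind it; axes as the seat's.
- fresh_blank: Fresh milling blank: uncut white disc in a dark grey frame, 119 x 122 mm over its lugs, 17 mm thick, 0.2 kg, flat on the tray before the mouth; too wide to grasp. Origin under its middle, x axis towards the holder (within 0.16 rad of the seat's). Pushed at its near edge: straight and upright, 16 mm tall, at x = -54 mm, y = -34 to 34. 3 mm of play each side between the rails.
- blank_front (a point): Middle of the blank's straight leading edge (88 mm wide, corners cut off by 13 mm at 45 degrees), on its underside, 58 mm ahead of the blank's origin; axes as the blank's.
- lock_bolt (a joint): How far the lock bolt is pulled out, m: 0 in (nose stands 25 mm into the mouth and bars the way), 0.024 at its stop (way clear). A spring draws it in with 3 to 6 N over the first 19 mm; past that it snaps out to its stop and stays there by itself. It slides along the seat's -y direction, to the right.
- bolt_knob (a point): Middle of the grip of the bolt's black knob (moves with it), right of the mouth: a cylinder 24 mm across, 25 mm long, axis along the seat's y, 16 mm above the bench, with a 27 mm rim at its outer end. The point lies on the axis. The housing (50 mm wide, 32 tall, screw heads to 36) ends 20 mm inward of it when the bolt is in. The bench round the knob is free.
- ejector (a joint): How far the sprung ejector, a 56 mm wide brass bar under the back lip, is pushed in, m: 0 at rest, its face 10 mm in front of the end stops; about 0.010 when the blank is home. It pushes back with 1.5 N at rest and 4 N when the blank is home, so that a blank which is let go springs back out. The end stops are rigid.
- brush: Bystander: thin black brush 156 mm long, lying to the left of the tray. Origin on its underside.
- tweezers: Bystander: black tweezers, 128 mm long, lying on the bench to the right of the front of the tray. Origin on the underside.
- polishing_tin: Bystander: round tin with a blue lid, 64 mm across, 28 mm tall, at the front right. Origin under its middle.
- plaster_model: Bystander: yellowish plaster model of a jaw, 62 x 66 x 28 mm, to the left of the holder. Origin under its middle.
There are look-alikes about, which are no part of the job. What is shaped like the fresh_blank but green is not meant.

How it is judged (in metres and radians):
On the way, in this order (a step that is already met when the one before it is completed fails the run):
1. the lock bolt is pulled out to its stop (value of joint lock_bolt above 0.0215 m and x of fresh_blank in the frame of seat below -0.09 m), for 0.2 s.
2. the blank's leading edge is in between the rails (x of fresh_blank in the frame of seat above -0.05 m and z of fresh_blank in the frame of seat below 0.004 m and value of joint lock_bolt above 0.0215 m), for 0.1 s.
At the end, for the whole second after the job is handed in: The blank lies flat in the holder, less than 2.5 mm short of the seat, within 6 mm sideways and 0.09 rad, the ejector pushed in over 7 mm; the fingers press on the blank with 2 to 40 N; the lock bolt is still out at its stop (beyond 21.5 mm) (x of fresh_blank in the frame of seat above -0.0025 m and y of fresh_blank in the frame of seat between -0.006 and 0.006 m and z of fresh_blank in the frame of seat below 0.003 m and angle between the x axis of fresh_blank and the x axis of seat, either way round below 0.09 rad and contact force between the fingers and fresh_blank between 2 and 40 N and value of joint ejector above 0.007 m and value of joint lock_bolt above 0.0215 m and linear speed of fresh_blank below 0.02 m/s); the arm keeps its last pose, push and grip.
It fails at once if a bystander (brush, tweezers, tin or plaster model) is moved by more than 3 cm (distance of any of brush, tweezers, polishing_tin, plaster_model from where it was at the start of the episode above 0.03 m).
It fails at once if the blank is rammed: pushed with more than 60 N (contact force between the fingers and fresh_blank above 60 N).
It also fails if it takes over 54 s, if anything falls off the work surface, if the arm or the gripper's body presses on something with over 40 N, if the wrist force passes 120 N, or if a joint passes its speed limit or range.

## Working session

There is one attempt and no reset: what is moved stays moved. The work goes in short steps, Python scripts to look and compute and a tool call to move; the robot and the scene stay as the last step left them, time stands still between calls to the robot, and variables do not carry over. Pictures are saved under pics/ and viewed, at most 10 in all, crops included, and the job is handed in when it is done.

Besides the shell and the picture viewer there is one more tool, called after "Request:" as name(argument=value, ...), one argument or row to a line, values as JSON. servo_tool: Moves the arm, as the interface text tells. Shifts and turns lie within -1 to 1; 1 stands for 2 cm of shift or 0.1 rad of turn. Its arguments: {"type":"object","properties":{"motion":{"type":"array","items":{"type":"object","properties":{"linear":{"type":"array","items":{"type":"number"}},"spin":{"type":"number"},"gripper":{"type":"number"}}}}},"required":["motion"]}

```bash
mkdir -p pics; cat > h.py <<'E'
import numpy as np, cv2
from plant import state, snapshot, camera_model, manip
def snap(n,f):
    im=snapshot(n); cv2.imwrite('pics/'+f,cv2.cvtColor(im,cv2.COLOR_RGB2BGR)); return im
def pix2w(name,uv,z,s=None):
    m=camera_model(name); K=np.array(m['camera_matrix'],float); d=np.array(m['dist_coeffs'],float)
    if 'view' in m: T=np.linalg.inv(np.array(m['view'],float))
    else:
        B=np.eye(4);B[:3,:3]=s['orientation'];B[:3,3]=s['tcp_pos'];T=B@np.array(m['T_tool_cam'],float)
    p=cv2.undistortPoints(np.array(uv,float).reshape(-1,1,2),K,d).reshape(-1,2)
    r=np.c_[p,np.ones(len(p))]@T[:3,:3].T; o=T[:3,3]
    z=np.broadcast_to(z,len(p)); return o+r*((z-o[2])/r[:,2])[:,None]
def w2pix(name,P,s=None):
    m=camera_model(name); K=np.array(m['camera_matrix'],float); d=np.array(m['dist_coeffs'],float)
    if 'view' in m: V=np.array(m['view'],float)
    else:
        B=np.eye(4);B[:3,:3]=s['orientation'];B[:3,3]=s['tcp_pos'];V=np.linalg.inv(B@np.array(m['T_tool_cam'],float))
    return cv2.projectPoints(np.array(P,float).reshape(-1,1,3),cv2.Rodrigues(V[:3,:3])[0],V[:3,3],K,d)[0].reshape(-1,2)
E
python3 - <<'E'
from h import *
s=state(); print(s['time'],s['tcp_pos'],s['orientation'],s['grip_width'])
a=snap('scene','a.png'); snap('side','b.png')
for n in('scene','side','wrist'): print(n,camera_model(n))
E
```

```text
0.0 [ 184.21165384 -491.24206624  403.86585808] [[ 9.36328659e-01  3.51124160e-01 -6.82967302e-04]
 [ 3.51124824e-01 -9.36326890e-01  1.82014509e-03]
 [-3.83734221e-07 -1.94406079e-03 -9.99998110e-01]] 85.86648358247143
scene {'camera_matrix': array([[466.82918034,   0.        , 258.95897472],
       [  0.        , 466.82918034, 192.13165292],
       [  0.        ,   0.        ,   1.        ]]), 'dist_coeffs': array([0.02047042, 0.        , 0.        , 0.        , 0.        ]), 'view': array([[-8.54870038e-01, -5.18833886e-01, -2.93538789e-03,
         3.86967148e+02],
       [-3.13854125e-01,  5.21618373e-01, -7.93353554e-01,
         2.88202281e+02],
       [ 4.13149860e-01, -6.77292899e-01, -6.08754074e-01,
         1.19782128e+03],
       [ 0.00000000e+00,  0.00000000e+00,  0.00000000e+00,
         1.00000000e+00]])}
side {'camera_matrix': array([[477.72086231,   0.        , 252.32815002],
       [  0.        , 477.72086231, 190.39124459],
       [  0.        ,   0.        ,   1.        ]]), 'dist_coeffs': array([-0.10892177,  0.        ,  0.        ,  0.        ,  0.        ]), 
[... 273 characters left out ...]
.00000000e+00,  0.00000000e+00,  0.00000000e+00,
         1.00000000e+00]])}
wrist {'camera_matrix': array([[331.65650745,   0.        , 261.25311739],
       [  0.        , 331.65650745, 182.99737046],
       [  0.        ,   0.        ,   1.        ]]), 'dist_coeffs': array([-0.04004891,  0.        ,  0.        ,  0.        ,  0.        ]), 'T_tool_cam': array([[ 5.01246631e-04, -9.51335102e-01, -3.08157869e-01,
         7.87916774e+01],
       [ 9.99998742e-01,  9.40673943e-04, -1.27743011e-03,
        -1.71533180e-01],
       [ 1.50514018e-03, -3.08156841e-01,  9.51334376e-01,
         2.99008524e+01],
       [ 0.00000000e+00,  0.00000000e+00,  0.00000000e+00,
         1.00000000e+00]])}
```

View pics/a.png

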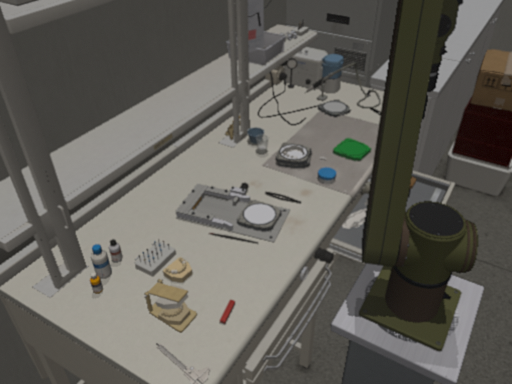

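View pics/b.png

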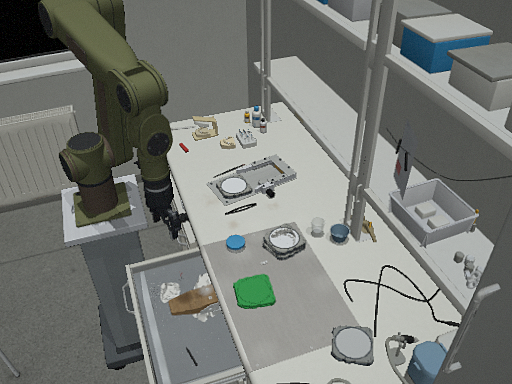

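The scene picture shows the tray at about (235,212), the blank's disc at (260,215) and the knob at (243,188). In the side picture the disc is at (235,187), the knob at (270,193), the tweezers at (240,209) and the tin at (235,243).

```bash
python3 - <<'E'
from h import *
np.set_printoptions(precision=1,suppress=True)
print(pix2w('scene',[[260,214],[243,188],[192,200],[283,197],[327,175]],[21,16,23,3,28]))
print(pix2w('side',[[235,186],[270,193],[280,165],[240,209],[235,243]],[21,16,23,3,28]))
for n in('scene','side'):
    im=cv2.imread('pics/'+{'scene':'a','side':'b'}[n]+'.png')
    c=im[160:260,160:310] if n=='scene' else im[140:240,190:310]
    cv2.imwrite(f'pics/c_{n}.png',cv2.resize(c,None,fx=5,fy=5,interpolation=cv2.INTER_CUBIC))
E
```

```text
[[ 502.2  -88.    21. ]
 [ 624.1 -179.3   16. ]
 [ 724.9  -32.7   23. ]
 [ 493.1 -220.3    3. ]
 [ 408.  -377.3   28. ]]
[[ 508.1  -96.7   21. ]
 [ 621.7 -179.2   16. ]
 [ 722.5  -31.7   23. ]
 [ 489.5 -213.     3. ]
 [ 410.7 -400.3   28. ]]
```

View pics/c_side.png

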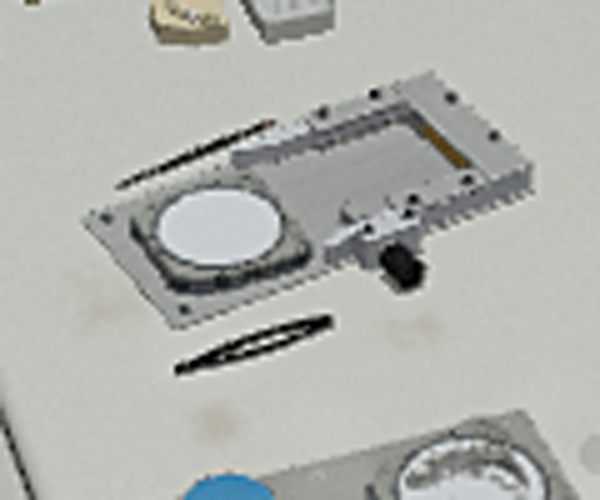

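The crop shows the tray with the blank lying on it near the front. The knob is at crop (403,268), to the right of the mouth, and the ejector is at the back. I'll go above it for a close look.

Request:
servo_tool(
  motion=[
    {"linear": [0, 0, 0.27], "spin": -1, "gripper": 1},
    {"linear": [0, 0, 0.27], "spin": -1, "gripper": 1},
    {"linear": [0, 0, 0.27], "spin": -1, "gripper": 1},
    {"linear": [0, 0, 0.27], "spin": -1, "gripper": 1},
    {"linear": [0, 0, 0.27], "spin": -1, "gripper": 1},
    {"linear": [0, 0, 0.27], "spin": -1, "gripper": 1},
    {"linear": [0, 0, 0.27], "spin": -1, "gripper": 1},
    {"linear": [0, 0, 0.27], "spin": -1, "gripper": 1},
    {"linear": [0, 0, 0.27], "spin": -1, "gripper": 1},
    {"linear": [0, 0, 0.27], "spin": -1, "gripper": 1},
    {"linear": [0, 0, 0.27], "spin": -1, "gripper": 1},
    {"linear": [0, 0, 0.27], "spin": -1, "gripper": 1},
  ],
)

```text
time: 1.6
tcp_pos: [184.3, -491.3, 339.3]
orientation: [[0.009, 1.0, -0.0], [1.0, -0.009, 0.001], [0.001, -0.0, -1.0]]
contact_force: [0.6, 0.2, -0.2]
grip_width: 84.9
grasp_force: 0.0
```

Request:
servo_tool(
  motion=[
    {"linear": [0.95, 1, 0], "spin": 0, "gripper": 1},
    {"linear": [0.95, 1, 0], "spin": 0, "gripper": 1},
    {"linear": [0.95, 1, 0], "spin": 0, "gripper": 1},
    {"linear": [0.95, 1, 0], "spin": 0, "gripper": 1},
    {"linear": [0.95, 1, 0], "spin": 0, "gripper": 1},
    {"linear": [0.95, 1, 0], "spin": 0, "gripper": 1},
    {"linear": [0.95, 1, 0], "spin": 0, "gripper": 1},
    {"linear": [0.95, 1, 0], "spin": 0, "gripper": 1},
    {"linear": [0.95, 1, 0], "spin": 0, "gripper": 1},
    {"linear": [0.95, 1, 0], "spin": 0, "gripper": 1},
    {"linear": [0.95, 1, 0], "spin": 0, "gripper": 1},
    {"linear": [0.95, 1, 0], "spin": 0, "gripper": 1},
    {"linear": [0.95, 1, 0], "spin": 0, "gripper": 1},
    {"linear": [0.95, 1, 0], "spin": 0, "gripper": 1},
    {"linear": [0.95, 1, 0], "spin": 0, "gripper": 1},
    {"linear": [0.95, 1, 0], "spin": 0, "gripper": 1},
    {"linear": [0.95, 1, 0], "spin": 0, "gripper": 1},
    {"linear": [0.95, 1, 0], "spin": 0, "gripper": 1},
    {"linear": [0.95, 1, 0], "spin": 0, "gripper": 1},
    {"linear": [0.95, 1, 0], "spin": 0, "gripper": 1},
  ],
)

```text
time: 4.1
tcp_pos: [589.3, -115.7, 339.3]
orientation: [[0.012, 1.0, -0.001], [1.0, -0.012, 0.0], [0.0, -0.001, -1.0]]
contact_force: [1.0, -0.1, 0.9]
grip_width: 85.3
grasp_force: 0.0
```

```bash
python3 - <<'E'
from h import *
s=state(); print(s['time'],s['tcp_pos'],s['orientation'],s['grip_width'],s['contact_force'],s['joint_pos'])
im=snap('wrist','w1.png'); np.savez('w1.npz',o=s['orientation'],p=s['tcp_pos'])
E
```

```text
4.1 [ 589.29549503 -115.65868448  339.32213151] [[ 1.19243412e-02  9.99928236e-01 -1.15444382e-03]
 [ 9.99928891e-01 -1.19241571e-02  1.66238582e-04]
 [ 1.52460883e-04 -1.15634402e-03 -9.99999320e-01]] 85.29054766099 [ 0.97161724 -0.11582056  0.87360091] [-1.11032429e+01  2.41469629e+01 -3.99230075e+00  6.19274773e+01
 -3.39151038e-03  7.95799847e+01]
```

View pics/w1.png

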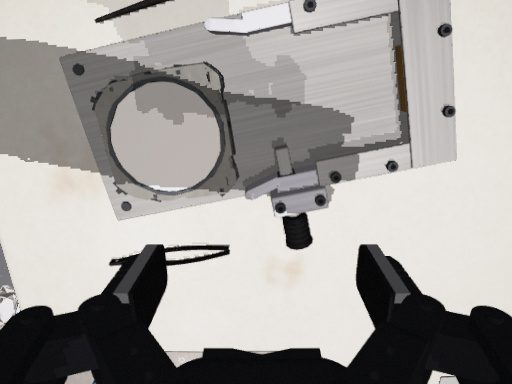

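The wrist picture shows the knob from (292,215) to (301,247) and the tray's front corners at (61,58) and (118,220). The holder's back right corner is at (457,160), the blank's disc centre is at (167,135), and the bolt nose is at (283,150).

```bash
python3 - <<'E'
from h import *
np.set_printoptions(precision=1,suppress=True)
d=np.load('w1.npz'); s=dict(orientation=d['o'],tcp_pos=d['p'])
P=pix2w('wrist',[[61,58],[118,220],[297,231],[293,213],[301,247],[167,135],[283,148],[289,172],[410,167],[330,183]],[4,4,22,28,16,21,16,20,27,27],s); print(P)
f=P[1]-P[0]; print('len',np.hypot(*f[:2]),'yaw',np.degrees(np.arctan2(f[0],-f[1])))
k=P[4]-P[6]; print('bolt yaw',np.degrees(np.arctan2(k[0],-k[1])))
# seat from front edge: mid of corners = seat -240 x
y=np.arctan2(f[0],-f[1]); ex=np.array([np.cos(y),np.sin(y)]); ey=np.array([-ex[1],ex[0]])
seat=(P[0]+P[1])[:2]/2+240*ex; print('seat',seat,'mouth',seat-64*ex)
for p in P: q=p[:2]-seat; print(q@ex,q@ey)
im=cv2.imread('pics/w1.png'); cv2.imwrite('pics/w1c.png',cv2.resize(im[30:260,50:320],None,fx=2.9,fy=2.6))
E
```

```text
[[ 413.4  -17.5    4. ]
 [ 442.8 -172.8    4. ]
 [ 622.  -177.8   22. ]
 [ 617.3 -156.5   28. ]
 [ 627.1 -198.3   16. ]
 [ 506.3  -84.4   21. ]
 [ 608.3  -98.2   16. ]
 [ 613.7 -119.6   20. ]
 [ 720.6 -114.1   27. ]
 [ 650.  -128.2   27. ]]
len 158.059733446441 yaw 10.713241199887902
bolt yaw 10.625888931213831
seat [663.9 -50.5] mouth [601.  -62.4]
-240.00000000000003 79.02986672322052
-240.00000000000003 -79.02986672322051
-64.78188535213354 -117.27180657120807
-65.50920584461873 -95.50679910472418
-63.64010859982456 -138.40250140060874
-161.173543592759 -3.9861928366638826
-63.48488064669164 -36.58603090596751
-62.16987343629131 -58.572852001784845
43.92773202616075 -73.02393408429907
-28.07411799551598 -73.80421859472966
```

View pics/w1c.png

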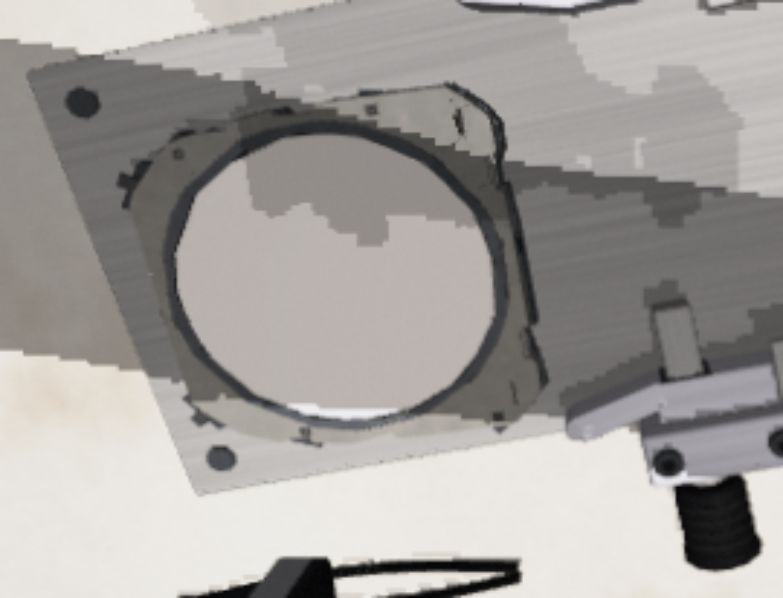

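Request:
servo_tool(
  motion=[
    {"linear": [0, 0, 0], "spin": -1, "gripper": 0.1},
    {"linear": [0, 0, 0], "spin": -1, "gripper": 0.1},
    {"linear": [-0.84, 0.27, 0.75], "spin": 0, "gripper": 0.1},
    {"linear": [-0.84, 0.27, 0.75], "spin": 0, "gripper": 0.1},
    {"linear": [-0.84, 0.27, 0.75], "spin": 0, "gripper": 0.1},
    {"linear": [-0.84, 0.27, 0.75], "spin": 0, "gripper": 0.1},
    {"linear": [0, 0, 0.75], "spin": 0, "gripper": 0.1},
    {"linear": [0, 0, 0.75], "spin": 0, "gripper": 0.1},
    {"linear": [0, 0, 0.5], "spin": 0, "gripper": 0.1},
    {"linear": [0, 0, 0], "spin": 0, "gripper": 0.1},
  ],
)

```text
time: 5.4
tcp_pos: [622.1, -177.7, 239.0]
orientation: [[-0.188, 0.982, -0.002], [0.982, 0.188, 0.001], [0.001, -0.002, -1.0]]
contact_force: [-0.5, 0.1, 0.0]
grip_width: 47.1
grasp_force: 0.0
```

```bash
python3 - <<'E'
from h import *
np.set_printoptions(precision=2,suppress=True)
d=np.load('w1.npz'); s=dict(orientation=d['o'],tcp_pos=d['p'])
P=pix2w('wrist',[[94.8,108.8],[115.5,181.9],[225,101],[238,170]],20,s)
y=np.radians(10.7); ex=np.array([np.cos(y),np.sin(y)]); ey=np.array([-ex[1],ex[0]]); seat=np.array([664,-50.5])
for p in P: q=p[:2]-seat; print('seatfr',q@ex,q@ey)
for a,b in((0,1),(2,3)): f=P[b]-P[a]; print('yaw',np.degrees(np.arctan2(f[0],-f[1])))
s=state(); print(s['time'],s['tcp_pos'],s['orientation'],s['grip_width'],s['contact_force'])
q=np.array(s['tcp_pos'])[:2]-seat; print('tcp seatfr',q@ex,q@ey)
im=snap('wrist','w2.png')
E
```

```text
seatfr -216.92322281345633 30.636571895321968
seatfr -220.70517136600967 -36.35287799408684
seatfr -104.73507152901279 14.152010435676493
seatfr -107.1223963997918 -47.58360115702532
yaw 7.468746212087277
yaw 8.485467482443688
5.4 [ 622.07 -177.72  238.99] [[-0.19  0.98 -0.  ]
 [ 0.98  0.19  0.  ]
 [ 0.   -0.   -1.  ]] 47.0896019904522 [-0.45  0.07  0.04]
tcp seatfr -64.82146270876096 -117.22216507989383
```

View pics/w2.png

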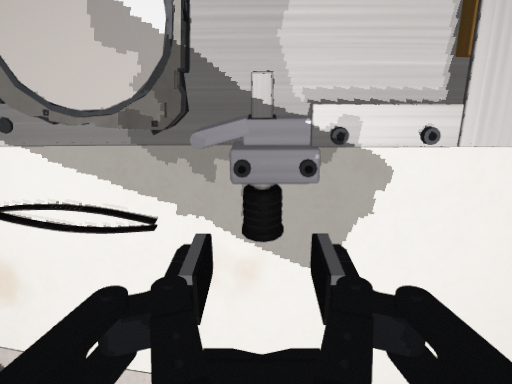

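The knob is centred between the fingers (column 262, against pad faces at 213 and 311) and aligned with them. I'll go down and grip.

Request:
servo_tool(
  motion=[
    {"linear": [0, 0, 0.8], "spin": 0, "gripper": 0.1},
    {"linear": [0, 0, 0.8], "spin": 0, "gripper": 0.1},
    {"linear": [0, 0, 0.7], "spin": 0, "gripper": 0.1},
    {"linear": [0, 0, 0.5], "spin": 0, "gripper": 0.1},
    {"linear": [0, 0, 0.3], "spin": 0, "gripper": 0.1},
    {"linear": [0, 0, 0], "spin": 0, "gripper": -0.3},
    {"linear": [0, 0, 0], "spin": 0, "gripper": -0.5},
    {"linear": [0, 0, 0], "spin": 0, "gripper": -0.7},
    {"linear": [0, 0, 0], "spin": 0, "gripper": -0.7},
    {"linear": [0, 0, 0], "spin": 0, "gripper": -0.7},
  ],
)

```text
time: 6.7
tcp_pos: [622.5, -178.5, 178.1]
orientation: [[-0.187, 0.982, -0.0], [0.982, 0.187, -0.0], [-0.0, -0.0, -1.0]]
contact_force: [-1.5, -2.2, 0.8]
grip_width: 22.5
grasp_force: 55.8
```

Request:
servo_tool(
  motion=[
    {"linear": [-0.25, 0, 0], "spin": 0, "gripper": -0.7},
    {"linear": [-0.25, 0, 0], "spin": 0, "gripper": -0.7},
    {"linear": [-0.25, 0, 0], "spin": 0, "gripper": -0.7},
    {"linear": [-0.2, 0, 0], "spin": 0, "gripper": -0.7},
  ],
)

```text
time: 7.2
tcp_pos: [626.1, -197.3, 178.1]
orientation: [[-0.187, 0.982, -0.001], [0.982, 0.187, -0.0], [-0.0, -0.001, -1.0]]
contact_force: [-2.0, 0.6, 2.1]
grip_width: 22.5
grasp_force: 56.0
```

Request:
servo_tool(
  motion=[
    {"linear": [-0.15, 0, 0], "spin": 0, "gripper": -0.7},
    {"linear": [-0.1, 0, 0], "spin": 0, "gripper": -0.7},
    {"linear": [0, 0, 0], "spin": 0, "gripper": -0.7},
  ],
)

```text
time: 7.58
tcp_pos: [627.0, -202.1, 178.0]
orientation: [[-0.187, 0.982, -0.0], [0.982, 0.187, 0.0], [0.0, -0.0, -1.0]]
contact_force: [-2.7, -0.7, 4.8]
grip_width: 22.6
grasp_force: 56.2
```

Request:
servo_tool(
  motion=[
    {"linear": [-0.1, 0, 0], "spin": 0, "gripper": -0.7},
    {"linear": [0, 0, 0], "spin": 0, "gripper": -0.7},
  ],
)

```text
time: 7.82
tcp_pos: [627.1, -202.7, 178.0]
orientation: [[-0.188, 0.982, -0.001], [0.982, 0.188, 0.003], [0.003, -0.0, -1.0]]
contact_force: [-4.4, 3.3, 6.1]
grip_width: 22.1
grasp_force: 56.6
```

```bash
python3 - <<'E'
from h import *
s=state(); print(s['time'],s['tcp_pos'],s['contact_force'])
im=snap('wrist','w3.png')
E
```

```text
7.825 [ 627.1420143  -202.71907087  177.99340896] [-4.41899642  3.32645886  6.1065743 ]
```

View pics/w3.png

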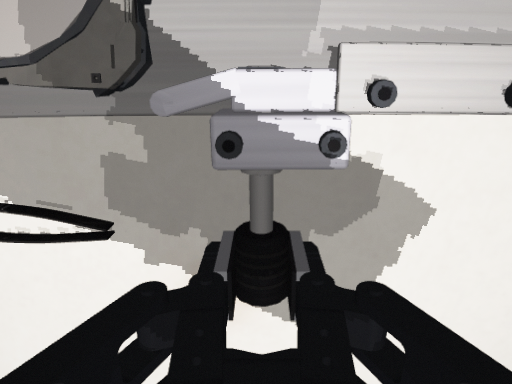

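The bolt is out: its rod shows between the housing and the knob (rows 170-232), and resistance rose at the stop. I'll release it, lift and move behind the blank.

Request:
servo_tool(
  motion=[
    {"linear": [0, 0, 0], "spin": 0, "gripper": 0.1},
    {"linear": [0, 0, 0], "spin": 0, "gripper": 0.1},
    {"linear": [0, 0, 0], "spin": 0, "gripper": 0.1},
    {"linear": [0, 0, -0.5], "spin": 0, "gripper": 0.1},
    {"linear": [0, 0, -1], "spin": 0, "gripper": 0.1},
    {"linear": [0, 0, -1], "spin": 0, "gripper": 0.1},
    {"linear": [0, 0, -1], "spin": 0, "gripper": 0.1},
    {"linear": [0, 0, -1], "spin": 0, "gripper": 0.1},
    {"linear": [0, 0, -0.5], "spin": 0, "gripper": 0.1},
    {"linear": [0.78, -1, 0], "spin": 0, "gripper": 0.1},
    {"linear": [0.78, -1, 0], "spin": 0, "gripper": 0.1},
    {"linear": [0.78, -1, 0], "spin": 0, "gripper": 0.1},
    {"linear": [0.78, -1, 0], "spin": 0, "gripper": -0.15},
    {"linear": [0.78, -1, 0], "spin": 0, "gripper": -0.15},
    {"linear": [0.78, -1, 0], "spin": 0, "gripper": -0.15},
    {"linear": [0.78, -1, 0], "spin": 0, "gripper": -0.15},
    {"linear": [0.78, -1, 0], "spin": 0, "gripper": -0.15},
    {"linear": [0.78, -1, 0], "spin": 0, "gripper": -0.15},
  ],
)

```text
time: 10.12
tcp_pos: [423.6, -99.3, 278.0]
orientation: [[-0.187, 0.982, 0.0], [0.982, 0.187, -0.0], [-0.0, 0.0, -1.0]]
contact_force: [0.0, 0.3, -0.8]
grip_width: 36.4
grasp_force: 0.0
```

Request:
servo_tool(
  motion=[
    {"linear": [0, 0, 0], "spin": 0.95, "gripper": -0.15},
    {"linear": [0, 0, 0], "spin": 0.95, "gripper": -0.15},
    {"linear": [0, 0, 0], "spin": 0.95, "gripper": -0.15},
    {"linear": [0, 0, 0], "spin": 0.95, "gripper": -0.15},
    {"linear": [0, 0, 0], "spin": 0.95, "gripper": -0.15},
    {"linear": [0, 0, 0], "spin": 0.95, "gripper": -0.15},
    {"linear": [0, 0, 0], "spin": 0.95, "gripper": -0.15},
    {"linear": [0, 0, 0], "spin": 0.95, "gripper": -0.15},
    {"linear": [0, 0, 0], "spin": 0.95, "gripper": -0.15},
    {"linear": [0, 0, 0], "spin": 0.95, "gripper": -0.15},
    {"linear": [0, 0, 0], "spin": 0.95, "gripper": -0.15},
    {"linear": [0, 0, 0], "spin": 0.95, "gripper": -0.15},
    {"linear": [0, 0, 0], "spin": 0.95, "gripper": -0.15},
    {"linear": [0, 0, 0], "spin": 0.95, "gripper": -0.15},
    {"linear": [0, 0, 0], "spin": 0.95, "gripper": -0.15},
    {"linear": [0, 0, 0], "spin": 0.95, "gripper": -0.15},
    {"linear": [0, 0, 0], "spin": 0.95, "gripper": -0.15},
  ],
)

```text
time: 12.25
tcp_pos: [424.4, -99.6, 278.0]
orientation: [[0.99, 0.14, 0.0], [0.14, -0.99, -0.0], [0.0, 0.0, -1.0]]
contact_force: [0.9, -1.3, 0.1]
grip_width: 36.4
grasp_force: 0.0
```

```bash
cat >> h.py <<'E'
Y=np.radians(10.7); EX=np.array([np.cos(Y),np.sin(Y)]); EY=np.array([-EX[1],EX[0]]); SEAT=np.array([664,-50.5])
def seatfr(p): q=np.asarray(p)[...,:2]-SEAT; return np.stack([q@EX,q@EY],-1)
E
python3 - <<'E'
from h import *
np.set_printoptions(precision=2,suppress=True)
s=state(); print(s['time'],s['tcp_pos'],s['grip_width'],s['contact_force'],s['joint_pos'])
o=s['orientation']; print('yaw rel seat',np.degrees(np.arctan2(o[1][0],o[0][0]))-10.7,'tcp',seatfr(s['tcp_pos']))
np.savez('w4.npz',o=o,p=s['tcp_pos']); snap('wrist','w4.png')
E
```

```text
12.25 [424.4  -99.64 278.01] 36.40384707789062 [ 0.88 -1.28  0.06] [-13.21  12.02 -32.45  45.52   0.   158.73]
yaw rel seat -2.6444061176763594 tcp [-244.56   -3.8 ]
```

View pics/w4.png

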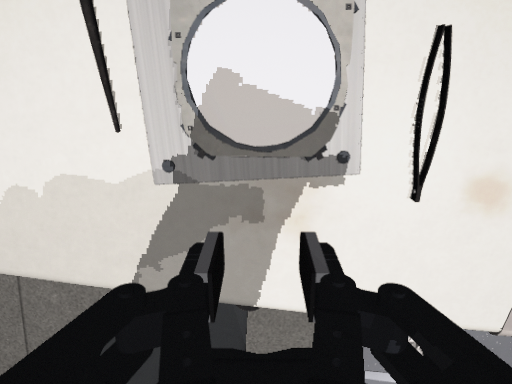

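The blank's near edge is level in the image at about row 152, between lugs at columns 205 and 317. It is centred on the fingers at column 261.

```bash
python3 - <<'E'
from h import *
d=np.load('w4.npz'); s=dict(orientation=d['o'],tcp_pos=d['p'])
print(seatfr(pix2w('wrist',[[261,152],[205,156],[317,155],[155,184],[359,174],[262,72]],[20,20,20,4,4,21],s)))
E
```

```text
[[-216.86108083   -4.48259531]
 [-217.92336246   35.12304075]
 [-220.77964407  -43.80165993]
 [-241.98572181   79.27636527]
 [-241.0285393   -78.81624293]
 [-163.41021836   -7.59135169]]
```

Request:
servo_tool(
  motion=[
    {"linear": [0, 0, 1], "spin": 0, "gripper": -0.15},
    {"linear": [0, 0, 1], "spin": 0, "gripper": -0.15},
    {"linear": [0, 0, 1], "spin": 0, "gripper": -0.15},
    {"linear": [0, 0, 0.8], "spin": 0, "gripper": -0.15},
    {"linear": [0, 0, 0.6], "spin": 0, "gripper": -0.15},
    {"linear": [0, 0, 0.4], "spin": 0, "gripper": -0.15},
    {"linear": [0, 0, 0.1], "spin": 0, "gripper": -0.15},
    {"linear": [0, 0, 0], "spin": 0, "gripper": -0.15},
  ],
)

```text
time: 13.3
tcp_pos: [424.7, -99.7, 180.1]
orientation: [[0.99, 0.143, 0.0], [0.143, -0.99, -0.0], [0.0, 0.0, -1.0]]
contact_force: [-0.5, -0.7, -0.0]
grip_width: 36.0
grasp_force: 0.0
```

Request:
servo_tool(
  motion=[
    {"linear": [0.25, 0, 0], "spin": 0, "gripper": -0.15},
    {"linear": [0.25, 0, 0], "spin": 0, "gripper": -0.15},
    {"linear": [0.25, 0, 0], "spin": 0, "gripper": -0.15},
    {"linear": [0.25, 0, 0], "spin": 0, "gripper": -0.15},
  ],
)

```text
time: 13.8
tcp_pos: [444.5, -96.7, 179.9]
orientation: [[0.99, 0.143, -0.0], [0.143, -0.99, -0.0], [-0.0, 0.0, -1.0]]
contact_force: [-1.0, 0.4, 0.9]
grip_width: 36.3
grasp_force: 0.4
```

Request:
servo_tool(
  motion=[
    {"linear": [0.25, -0.034, 0], "spin": -0.05, "gripper": -0.15},
    {"linear": [0.25, -0.034, 0], "spin": -0.05, "gripper": -0.15},
    {"linear": [0.25, -0.034, 0], "spin": -0.05, "gripper": -0.15},
    {"linear": [0.25, -0.034, 0], "spin": -0.05, "gripper": -0.15},
    {"linear": [0.25, -0.034, 0], "spin": -0.05, "gripper": -0.15},
    {"linear": [0.25, -0.034, 0], "spin": -0.05, "gripper": -0.15},
    {"linear": [0.25, -0.034, 0], "spin": -0.05, "gripper": -0.15},
    {"linear": [0.25, -0.034, 0], "spin": -0.05, "gripper": -0.15},
    {"linear": [0.25, -0.034, 0], "spin": -0.05, "gripper": -0.15},
    {"linear": [0.25, -0.034, 0], "spin": 0, "gripper": -0.15},
  ],
)

```text
time: 15.05
tcp_pos: [492.7, -81.7, 179.9]
orientation: [[0.982, 0.188, -0.0], [0.188, -0.982, 0.0], [-0.0, -0.0, -1.0]]
contact_force: [-0.6, -0.1, -0.2]
grip_width: 36.5
grasp_force: 0.3
```

```bash
python3 - <<'E'
from h import *
np.set_printoptions(precision=2,suppress=True)
s=state(); print(s['time'],s['tcp_pos'],s['grip_width'],s['contact_force'])
o=s['orientation']; print('yaw rel seat',np.degrees(np.arctan2(o[1][0],o[0][0]))-10.7,'tcp',seatfr(s['tcp_pos']))
np.savez('w5.npz',o=o,p=s['tcp_pos']); snap('wrist','w5.png')
E
```

```text
15.05 [492.7  -81.66 179.86] 36.464818826242066 [-0.61 -0.05 -0.21]
yaw rel seat 0.11931321365418412 tcp [-174.1     1.18]
```

View pics/w5.png

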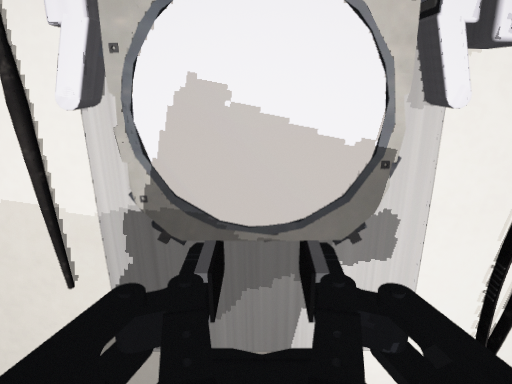

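The blank lies flush on the fingers and is centred between the flares (inner edges at columns 105 and 420). I'll push on in, then creep the last part.

Request:
servo_tool(
  motion=[
    {"linear": [0.3, 0, 0], "spin": 0, "gripper": -0.15},
    {"linear": [0.3, 0, 0], "spin": 0, "gripper": -0.15},
    {"linear": [0.3, 0, 0], "spin": 0, "gripper": -0.15},
    {"linear": [0.3, 0, 0], "spin": 0, "gripper": -0.15},
    {"linear": [0.3, 0, 0], "spin": 0, "gripper": -0.15},
    {"linear": [0.3, 0, 0], "spin": 0, "gripper": -0.15},
  ],
)

```text
time: 15.85
tcp_pos: [528.2, -74.9, 179.9]
orientation: [[0.982, 0.188, -0.0], [0.188, -0.982, -0.0], [-0.0, 0.0, -1.0]]
contact_force: [-0.7, -0.2, -0.4]
grip_width: 36.3
grasp_force: 0.3
```

Request:
servo_tool(
  motion=[
    {"linear": [0.3, 0, 0], "spin": 0, "gripper": -0.15},
    {"linear": [0.3, 0, 0], "spin": 0, "gripper": -0.15},
    {"linear": [0.3, 0, 0], "spin": 0, "gripper": -0.15},
    {"linear": [0.3, 0, 0], "spin": 0, "gripper": -0.15},
    {"linear": [0.3, 0, 0], "spin": 0, "gripper": -0.15},
    {"linear": [0.3, 0, 0], "spin": 0, "gripper": -0.15},
    {"linear": [0.3, 0, 0], "spin": 0, "gripper": -0.15},
  ],
)

```text
time: 16.73
tcp_pos: [569.4, -67.1, 179.9]
orientation: [[0.982, 0.188, -0.0], [0.188, -0.982, 0.0], [-0.0, -0.0, -1.0]]
contact_force: [-1.1, -0.4, -0.4]
grip_width: 36.0
grasp_force: 0.4
```

Request:
servo_tool(
  motion=[
    {"linear": [0.15, 0, 0], "spin": 0, "gripper": -0.15},
    {"linear": [0.15, 0, 0], "spin": 0, "gripper": -0.15},
    {"linear": [0.15, 0, 0], "spin": 0, "gripper": -0.15},
    {"linear": [0.15, 0, 0], "spin": 0, "gripper": -0.15},
    {"linear": [0.1, 0, 0], "spin": 0, "gripper": -0.15},
    {"linear": [0.1, 0, 0], "spin": 0, "gripper": -0.15},
  ],
)

```text
time: 17.48
tcp_pos: [584.8, -64.1, 179.9]
orientation: [[0.982, 0.188, -0.0], [0.188, -0.982, -0.0], [-0.0, -0.0, -1.0]]
contact_force: [-0.9, 0.5, -0.1]
grip_width: 36.3
grasp_force: 0.4
```

```bash
python3 - <<'E'
from h import *
np.set_printoptions(precision=2,suppress=True)
s=state(); print(s['time'],'tcp',seatfr(s['tcp_pos']),seatfr(np.array(s['contact_force'])[:2]+SEAT))
E
```

```text
17.475 tcp [-80.32   1.31] [-0.81  0.65]
```

Request:
servo_tool(
  motion=[
    {"linear": [0.1, 0, 0], "spin": 0, "gripper": -0.15},
    {"linear": [0.1, 0, 0], "spin": 0, "gripper": -0.15},
    {"linear": [0.1, 0, 0], "spin": 0, "gripper": -0.15},
    {"linear": [0.1, 0, 0], "spin": 0, "gripper": -0.15},
  ],
)

```text
time: 17.98
tcp_pos: [592.0, -62.7, 179.8]
orientation: [[0.982, 0.187, -0.002], [0.187, -0.982, -0.0], [-0.002, -0.0, -1.0]]
contact_force: [-3.9, -1.4, 2.9]
grip_width: 36.2
grasp_force: 2.0
```

Request:
servo_tool(
  motion=[
    {"linear": [0.05, 0, 0], "spin": 0, "gripper": -0.15},
    {"linear": [0.05, 0, 0], "spin": 0, "gripper": -0.15},
    {"linear": [0.05, 0, 0], "spin": 0, "gripper": -0.15},
    {"linear": [0, 0, 0], "spin": 0, "gripper": -0.15},
  ],
)

```text
time: 18.48
tcp_pos: [595.4, -62.1, 179.8]
orientation: [[0.982, 0.188, -0.001], [0.188, -0.982, -0.0], [-0.001, -0.0, -1.0]]
contact_force: [-4.4, -0.5, 2.1]
grip_width: 36.6
grasp_force: 2.3
```

Request:
servo_tool(
  motion=[
    {"linear": [0.05, 0, 0], "spin": 0, "gripper": -0.15},
    {"linear": [0.05, 0, 0], "spin": 0, "gripper": -0.15},
    {"linear": [0, 0, 0], "spin": 0, "gripper": -0.15},
  ],
)

```text
time: 18.85
tcp_pos: [597.3, -61.7, 179.8]
orientation: [[0.982, 0.188, -0.001], [0.188, -0.982, -0.0], [-0.001, -0.0, -1.0]]
contact_force: [-5.4, -0.2, 2.2]
grip_width: 36.5
grasp_force: 2.5
```

Request:
servo_tool(
  motion=[
    {"linear": [0.05, 0, 0], "spin": 0, "gripper": -0.15},
    {"linear": [0, 0, 0], "spin": 0, "gripper": -0.15},
  ],
)

```text
time: 19.1
tcp_pos: [598.2, -61.5, 179.8]
orientation: [[0.982, 0.188, -0.001], [0.188, -0.982, -0.0], [-0.001, -0.0, -1.0]]
contact_force: [-5.2, -1.2, 4.3]
grip_width: 36.2
grasp_force: 2.7
```

Request:
servo_tool(
  motion=[
    {"linear": [0.05, 0, 0], "spin": 0, "gripper": -0.15},
    {"linear": [0, 0, 0], "spin": 0, "gripper": -0.15},
  ],
)

```text
time: 19.35
tcp_pos: [599.0, -61.3, 179.8]
orientation: [[0.982, 0.188, -0.001], [0.188, -0.982, -0.0], [-0.001, -0.0, -1.0]]
contact_force: [-5.2, -2.4, 3.7]
grip_width: 36.4
grasp_force: 2.8
```

Request:
servo_tool(
  motion=[
    {"linear": [0.05, 0, 0], "spin": 0, "gripper": -0.15},
    {"linear": [0, 0, 0], "spin": 0, "gripper": -0.15},
  ],
)

```text
time: 19.6
tcp_pos: [599.4, -61.3, 179.8]
orientation: [[0.982, 0.187, -0.003], [0.187, -0.982, -0.001], [-0.003, -0.0, -1.0]]
contact_force: [-8.2, -0.9, 5.2]
grip_width: 36.0
grasp_force: 3.7
```

Request:
servo_tool(
  motion=[
    {"linear": [0.05, 0, 0], "spin": 0, "gripper": -0.15},
    {"linear": [0, 0, 0], "spin": 0, "gripper": -0.15},
  ],
)

```text
time: 19.85
tcp_pos: [599.7, -61.2, 179.7]
orientation: [[0.982, 0.187, -0.004], [0.187, -0.982, -0.001], [-0.005, 0.0, -1.0]]
contact_force: [-9.7, -2.2, 8.5]
grip_width: 36.2
grasp_force: 4.7
```

Request:
servo_tool(
  motion=[
    {"linear": [0.05, 0, 0], "spin": 0, "gripper": -0.15},
    {"linear": [0, 0, 0], "spin": 0, "gripper": -0.15},
  ],
)

```text
time: 20.1
tcp_pos: [600.0, -61.1, 179.7]
orientation: [[0.982, 0.187, -0.006], [0.187, -0.982, -0.001], [-0.006, 0.0, -1.0]]
contact_force: [-9.5, -3.0, 7.6]
grip_width: 36.3
grasp_force: 5.6
```

```bash
python3 - <<'E'
from h import *
s=state(); print(s['time'],seatfr(s['tcp_pos']),s['contact_force'])
w=snap('wrist','w6.png'); c=snap('side','s6.png')
b=cv2.resize(c[140:240,190:310],None,fx=4,fy=4); a=cv2.resize(w,(400,300))
o=np.zeros((400,880,3),np.uint8); o[:400,:480]=b; o[:300,480:]=a
cv2.imwrite('pics/f.png',cv2.resize(o[:,:,::-1],(800,364)))
E
```

```text
20.1 [-64.84999977   1.45804214] [-9.46993055 -3.03478369  7.64435376]
```

View pics/f.png

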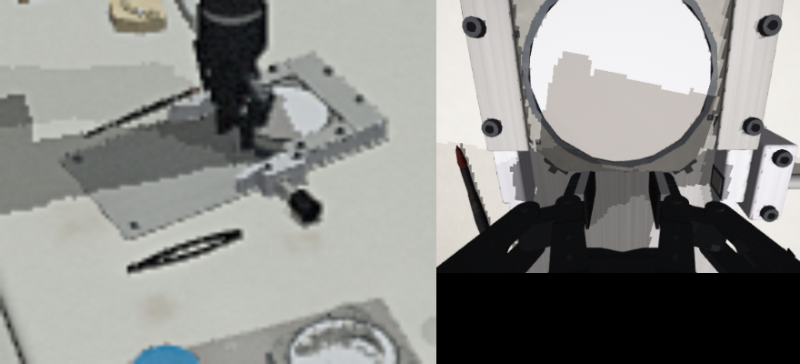

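The blank is home under the lips, the bolt is still out, and the tweezers and brush look undisturbed.

Request:
servo_tool(
  motion=[
    {"linear": [0, 0, 0], "spin": 0, "gripper": -0.15},
    {"linear": [0, 0, 0], "spin": 0, "gripper": -0.15},
    {"linear": [0, 0, 0], "spin": 0, "gripper": -0.15},
    {"linear": [0, 0, 0], "spin": 0, "gripper": -0.15},
  ],
)

```text
time: 20.7
tcp_pos: [600.0, -61.1, 179.7]
orientation: [[0.982, 0.187, -0.006], [0.187, -0.982, -0.001], [-0.006, 0.0, -1.0]]
contact_force: [-11.0, -3.3, 7.5]
grip_width: 36.1
grasp_force: 5.5
```

```bash
python3 -c "
from h import *
print(state()['contact_force']); print(manip.finish_job())"
```

```text
[-11.03548929  -3.33711466   7.4595992 ]
the job is handed in; nothing more can be done
None
```

I handed the job in at about 20.7 s: the bolt is out at its stop, and the blank is home against the end stops with the gripper pressing it at a steady 11 N or so; no verdict came back.

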